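Complete the ring of quarter heating blocks on the hotplate

ROBOT

A 7-joint arm with a two-finger parallel gripper is mounted at the origin on the work surface. World frame = base frame: x ahead of the robot, y to its left, z up, the work surface at z = 0. Lengths are in m, angles in rad, forces in N, time in s.
With the tool pointing down it reaches from about 0.425 to 0.975 m from the base axis. Payload 16.7 kg.
Tool frame: the origin (TCP) lies at the very end of the fingers, on their centre line; the grasp point (between the pads) lies 19 mm behind it; z points along the fingers, y is the line along which they close (so a half turn about z gives the same grasp; the last joint's range is limited). The gripper opens to 85 mm and grips with 20 to 120 N. Pads are 22 mm wide; open, the fingers measure 114 mm over their backs; the gripper's body (76 mm by 85 mm) begins 54 mm behind the grasp point. The pads swing forward as they close: fully open they stand 13 mm farther back than shut.
Start: joints at [-0.149, 0.426, 0.074, 1.606, -0.034, 1.111, -0.067], TCP at [0.675, -0, 0.231] pointing down, gripper open.
Joint ranges: [-2.85, 2.85], [-0.5, 2.14], [-1.23, 1.37], [0.21, 2.46], [-1.02, 4.16], [0.16, 2.05], [-2.73, 2.73]. Speed limits (rad/s): [1.89, 1.89, 2.39, 2.39, 3.01, 3.01, 3.01].

INTERFACE

Orientations are given as a rotation vector (axis times angle).
In Python, from plant import manip gives the robot as it stands.
- The arm moves only by the shell command python3 jog.py [OPENING] [FORCE], which reads ROWS from standard input. ROWS is one flat JSON list of numbers that holds 1 to 5 rows one after another, with no inner brackets; each row has 6 numbers: dx, dy, dz in mm, then a rotation vector rx, ry, rz in rad; each row shifts and turns the commanded pose from where the row before left it, along the tool's axes as they then stand; what a row does not reach is not made up. A row lasts 1/10 s, in which the tool goes at most 0.05 m and 0.15 rad, less where a joint would pass 70% of its speed; a pose out of reach is approached as far as the arm can. OPENING is the finger opening in m, set as the command begins (- or left out keeps the last). The fingers move at their own pace and stop on an object; FORCE is the grip in N (left out, the last holds). Time passes only in rows, so rows that do not move let the fingers close. It prints the time, the measured TCP pose, the force, the opening and the grip force at its end. Input that does not fit is refused with a message, and nothing moves.
- manip.get_obs(): the state, without advancing time (a new reading comes with each control period).
- manip.read_camera(name): name is "scene" or "side" or "wrist"; returns a dict with "pixels" (420x560x3 uint8, blue, green, red), "intrinsics" (3x3 intrinsics, pixels), "camera_from_world" (4x4, takes a point from world to camera coordinates). Camera axes: x right, y down, z forward; pixel columns grow to the right and rows downward; lengths in m; the calibration is good to about 2 mm. A picture is of the moment at which its call begins. There is no depth.
- manip.finish_job(): hands the job in; it is judged then, once.
The state is a dict: "time": time; "joint_pos": joint angles; "qd": joint speeds; "effort": joint torques, N m; "ee_pos": TCP position; "orientation": TCP orientation; "contact_force": force on the tool from outside, world axes, zero at the start; "wrist_torque": the same for the moment, N m; "finger_gap": finger opening in m; "grip_force": force on a finger pad.
Only numpy, scipy, OpenCV 4.12 (cv2) and the standard library are available. Lean on these libraries where they do the work, as an engineer would, in place of code of your own. Each camera call takes 0.05 s, during which the arm holds its last target. There are 200 camera calls.

TASK

Pull the cabinet's drawer out to its stop and leave it open. Take the blue and the gold quarter block out of it and fit one into each of the two empty places of the round carrier on the hotplate, so that they interlock with the red and grey blocks and lie flush on the carrier's floor. The red and grey blocks are screwed down, but turned up to some ten degrees either way and nobody noted how far, so feel for the places: try each block at slightly different turns until it drops home. Lower the blocks in, never let them fall, and leave the bottle, the beaker and the vial rack alone.

Things in the scene. Friction and masses are not known exactly. Their poses are not given: they have to be found in the camera images.
- carrier: round aluminium dish, fixed on a white hotplate whose plate is 100 mm above the table: 168 mm across outside, 154 inside, floor 4 and rim top 14 mm above its underside. Origin: centre of its underside. The red and the grey block (same outline) are screwed down in it: red's bisector within 0.2 rad of +x, grey's exactly the other way; their turn is not reported
- blue_block: blue anodised quarter of a disc of 75 mm radius, 30 mm high, 0.28 to 0.47 kg, on the drawer's floor, unseen until that is open. Origin: underside, 45.3 mm from its sharp corner on the bisector; the corner is at (-32,-32) mm, one straight face runs from it along +x, one along +y. Fits either empty place (bisector a quarter turn from red's)
- gold_block: gold. Outline, axes and origin as the blue block. Both loose blocks bear a black T-handle above the origin: stem 10 mm thick, crossbar 50 x 14 x 16 mm, its middle 58 and its top 66 mm above the underside; it runs along the bisector (45 deg from +x towards +y): pinch it across its 14 mm. The red and grey blocks bear no handle, only a screw head above the origin, 7 mm high, 14 mm wide
- blue_block_corner (a point): sharp corner of the blue block, underside; within 2 mm of the carrier's centre when home. Axes as the block. All blocks: the face along +y bears a tongue (18 mm wide at the root, 12 at the end, full height) that stands out 7.75 mm to -x, its middle 40 mm from the corner; the face along +x has a groove for the next one's tongue, 1.5 mm wider all round
- gold_block_corner (a point): sharp corner of the gold block, as blue_block_corner. A loose block has 1.5 mm play to each neighbour and 2 mm to the rim, so it drops in only within about 0.02 rad and 1.5 mm; its lower edges are broken by 1 mm only, and elsewhere it comes to rest on its neighbours' tops, 30 mm too high
- cabinet_drawer0 (a joint): how far the cabinet's drawer is out, m: 0 shut, 0.1456 at its stop; it starts 0 to 0.012 out, slides with 1 to 2 N and stays where it is left
- cabinet_drawer0_handle (a point): middle of the drawer's handle, a level steel bar 11 mm thick, 120 mm long, 35 mm before the drawer's front. Axes as the cabinet: -x is the way it pulls out, y along the bar. Grey cabinet 215 deep, 300 wide, 110 mm high; drawer floor 22, side walls' tops 88, front's top 97 mm above the table, 258 mm wide inside
- bottle: amber bottle, 68 mm across, 130 mm high; origin under its centre; leave alone
- beaker: glass beaker, 70 mm across, 85 mm high; origin under its centre; leave alone
- vial_rack: blue vial rack with white caps, 70 x 110 x 42 mm; origin under its centre; leave alone

How it is judged:
On the way, in this order (a step that is already met when the one before it is completed fails the run):
1. the drawer is pulled out to its stop (value of joint cabinet_drawer0 above 0.139 m), for 0.2 s.
2. one of the two loose blocks lies flush in the carrier (((z of blue_block in the frame of carrier below 0.006 m and horizontal distance between blue_block_corner and carrier below 0.006 m and angle between blue_block's own z axis and vertical below 0.03 rad) or (z of gold_block in the frame of carrier below 0.006 m and horizontal distance between gold_block_corner and carrier below 0.006 m and angle between gold_block's own z axis and vertical below 0.03 rad))), for 0.2 s.
At the end, for the whole second after the job is handed in: The blue and the gold block lie at rest flush on the carrier's floor (within 2 mm in height, level within 0.03 rad), their sharp corners within 6 mm of the carrier's centre, and the drawer is still open (125 mm or more) (z of each of blue_block, gold_block in the frame of carrier below 0.006 m and horizontal distance between each of blue_block_corner, gold_block_corner and carrier below 0.006 m and angle between each of blue_block, gold_block's own z axis and vertical below 0.03 rad and linear speed of each of blue_block, gold_block below 0.02 m/s and value of joint cabinet_drawer0 above 0.125 m); the robot touches nothing.
It fails at once if the blue or the gold block falls or is slammed into the carrier (over 0.6 m/s) ((distance between blue_block_corner and carrier below 0.05 m and linear speed of blue_block above 0.6 m/s) or (distance between gold_block_corner and carrier below 0.05 m and linear speed of gold_block above 0.6 m/s)).
It fails at once if the bottle, the beaker or the vial rack is pushed away (30 mm) or knocked over (distance of any of bottle, beaker, vial_rack from where it was at the start of the episode above 0.03 m or angle between any of bottle, beaker, vial_rack's own z axis and vertical above 0.4 rad).
It also fails if it takes over 72 s, if anything falls off the work surface, if the arm or the gripper's body presses on something with over 40 N, if the wrist force passes 120 N, or if a joint passes its speed limit or range.

## Working session

There is one attempt and no reset: what is moved stays moved. The work goes in short steps, Python scripts to look and compute and a shell command to move; the robot and the scene stay as the last step left them, time stands still between calls to the robot, and variables do not carry over. Pictures are saved under pics/ and viewed, at most 10 in all, crops included, and the job is handed in when it is done.

```bash
ls; mkdir -p pics
cat > h.py <<'E'
import numpy as np, cv2
from plant import manip
from scipy.spatial.transform import Rotation as R
def snap(n,f):
    c=manip.read_camera(n); cv2.imwrite('pics/'+f+'.png',c['pixels']); np.savez('pics/'+f+'.npz',K=c['intrinsics'],T=c['camera_from_world'],im=c['pixels'])
def load(f):
    d=np.load('pics/'+f+'.npz'); return d['K'],d['T'],d['im']
def ray(f,u,v):
    K,T,_=load(f); d=np.linalg.solve(K,[u,v,1.]); Rm=T[:3,:3]; return -Rm.T@T[:3,3], Rm.T@d
def atz(f,u,v,z):
    o,d=ray(f,u,v); return o+d*(z-o[2])/d[2]
def tri(*obs):
    A=np.zeros((3,3));b=np.zeros(3);L=[]
    for f,u,v in obs:
        o,d=ray(f,u,v); d=d/np.linalg.norm(d); P=np.eye(3)-np.outer(d,d); A+=P;b+=P@o;L.append((P,o))
    p=np.linalg.solve(A,b); return p,[np.linalg.norm(P@(p-o)) for P,o in L]
def proj(f,p):
    K,T,_=load(f); q=T[:3,:3]@p+T[:3,3]; q=K@q; return q[:2]/q[2]
E
python3 - <<'E'
from h import *
for n in ['scene','side','wrist']: snap(n,n+'0')
a=[cv2.imread(f'pics/{n}0.png') for n in ['scene','side']]
print(manip.get_obs())
E
```

```text
jog.py
pics
plant.py
{'time': 0.15, 'joint_pos': array([-0.14952749,  0.42659316,  0.07385524,  1.60643818, -0.03409749,
        1.11077901, -0.06714618]), 'qd': array([-3.70166054e-05, -9.12118272e-04,  7.33090865e-04, -2.57623470e-03,
        1.40539248e-03, -3.88417198e-04, -1.45812625e-04]), 'effort': array([ 3.53649346e-03, -9.50319314e+01,  3.76378521e+00, -4.63760948e+01,
        1.94719800e-02,  7.75260734e-03, -7.80283835e-05]), 'ee_pos': array([ 6.74700516e-01, -2.45413109e-06,  2.30777847e-01]), 'orientation': array([-2.22104802e+00, -2.22094133e+00,  1.13257845e-03]), 'contact_force': array([-0.28971007, -1.54441149, -0.38679124]), 'wrist_torque': array([ 0.0184064 ,  0.03639107, -0.01123173]), 'grip_force': 0.0, 'finger_gap': 0.08537061307429522}
```
View pics/scene0.png

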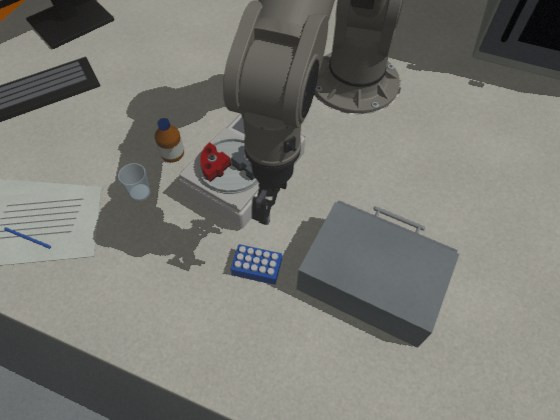

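View pics/side0.png

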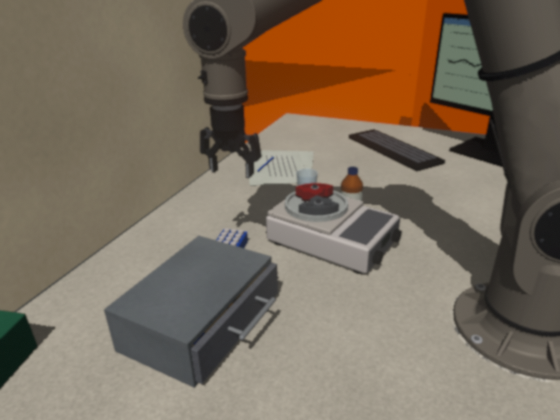

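The scene view shows the cabinet lower right (handle bar about (376,210)–(423,227)) and the carrier at about (228,165). The side view shows the handle at about (235,333)–(271,300) and the carrier at (317,205). I'll enlarge these for exact pixels.

Run:
```python
from h import *
def crop(f,u0,v0,w,h,s):
    im=load(f)[2][v0:v0+h,u0:u0+w]; return cv2.resize(im,None,fx=s,fy=s,interpolation=cv2.INTER_CUBIC)
A=crop('scene0',360,195,80,60,5);B=crop('side0',220,285,80,60,5)
C=crop('scene0',180,130,80,60,5);D=crop('side0',277,170,80,60,5)
im=np.vstack([np.hstack([A,B]),np.hstack([C,D])])
for k in range(0,800,50): cv2.line(im,(k,0),(k,600),(0,255,255) if k%400==0 else (90,140,90),1)
for k in range(0,600,50): cv2.line(im,(0,k),(800,k),(0,255,255) if k%300==0 else (90,140,90),1)
cv2.imwrite('pics/c1.png',im)
for u,v in[(334,206),(456,248),(300,290),(412,338)]: print(atz('scene0',u,v,.11))
print(atz('scene0',400,218,.06),atz('scene0',228,165,.114),atz('side0',317,205,.114))
```

```text
[0.54608726 0.10102823 0.11      ]
[0.54736163 0.38802093 0.11      ]
[0.77441875 0.10221882 0.11      ]
[0.78400403 0.3459006  0.11      ]
[0.48493165 0.25627127 0.06      ] [ 0.53479672 -0.18118196  0.114     ] [ 0.51096863 -0.15469405  0.114     ]
```

View pics/c1.png

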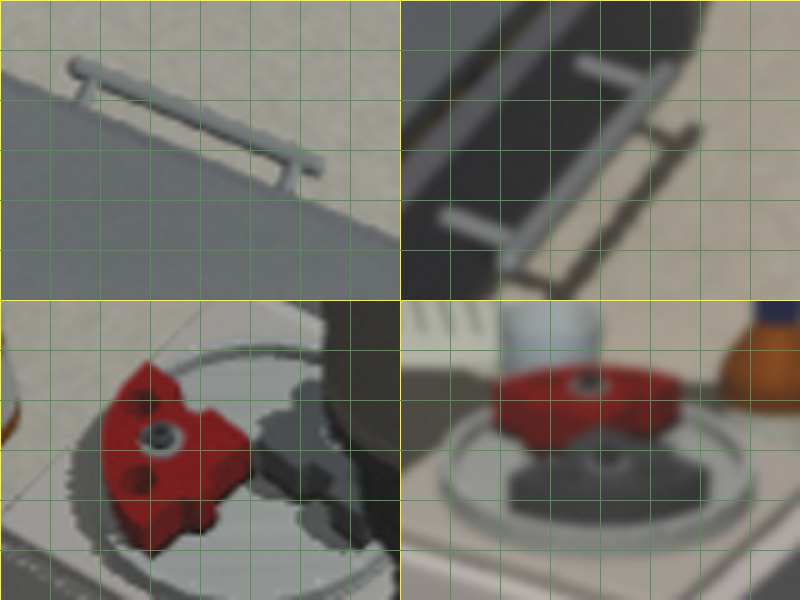

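Handle ends — scene (375,208.4) and (423.4,228.2), side (272.4,299.4) and (241.6,337.4). Screw heads — red at scene (212,157.4) and side (314.6,186.8), grey at side (318.4,200.4).

Run:
```python
from h import *
np.set_printoptions(precision=4,suppress=True)
for pair in [((375,208.4),(272.4,299.4)),((375,208.4),(241.6,337.4)),((423.4,228.2),(241.6,337.4))]:
    print(tri(('scene0',*pair[0]),('side0',*pair[1])))
print(tri(('scene0',212,157.4),('side0',314.6,186.8)), atz('side0',318.4,200.4,.141), atz('side0',314.6,186.8,.141))
K,T,_=load('wrist0'); print(K, -T[:3,:3].T@T[:3,3]); print(T[:3,:3])
print(R.from_rotvec(manip.get_obs()['orientation']).as_matrix())
```

```text
(array([0.4883, 0.1924, 0.0694]), [np.float64(0.0005096973782989294), np.float64(0.0005096973782990001)])
(array([0.501 , 0.2279, 0.031 ]), [np.float64(0.04832496199033307), np.float64(0.04832496199033318)])
(array([0.4979, 0.3146, 0.0694]), [np.float64(0.00023309195448329483), np.float64(0.0002330919544835731)])
(array([ 0.5408, -0.2203,  0.1325]), [np.float64(9.482471930802887e-05), np.float64(9.482471930810693e-05)]) [ 0.4999 -0.1313  0.141 ] [ 0.5352 -0.2037  0.141 ]
[[315.3087   0.     280.4   ]
 [  0.     315.3087 210.6411]
 [  0.       0.       1.    ]] [0.6738 0.0748 0.3736]
[[ 1.     -0.0002 -0.0012]
 [ 0.0001 -0.956   0.2934]
 [-0.0012 -0.2934 -0.956 ]]
[[ 0.      1.     -0.001 ]
 [ 1.     -0.     -0.0001]
 [-0.0001 -0.001  -1.    ]]
```

Handle middle (0.493, 0.2535, 0.069), 122 mm long, as it should be, with a yaw of −0.078. Before pulling I'll look at the carrier from two wrist positions.

The manual's scale: shifts go in mm. Converting my numbers, -0.038 m is -38, -0.031 m is -31.

```bash
echo '[-38,-31,0,0,0,0,-38,-31,0,0,0,0,-38,-31,0,0,0,0,-38,-31,0,0,0,0,-38,-31,0,0,0,0]' | python3 jog.py 0.035 20; echo '[0,0,0,0,0,0,0,0,0,0,0,0]' | python3 jog.py; python3 -c "
from h import *
snap('wrist','wA');print(manip.get_obs()['ee_pos'],manip.get_obs()['qd'])"
echo '[40,0,0,0,0,0,40,0,0,0,0,0,0,0,0,0,0,0,0,0,0,0,0,0]' | python3 jog.py; python3 -c "
from h import *
snap('wrist','wB')
a=load('wA')[2];b=load('wB')[2]
im=np.hstack([cv2.resize(a[:, :],(400,300)),cv2.resize(b,(400,300))]);cv2.imwrite('pics/wAB.png',im)"
```

```text
time: 0.65
ee_pos: [0.5184, -0.1912, 0.2312]
orientation: [-2.221, -2.221, 0.0]
contact_force: [0.3, -0.8, -0.0]
finger_gap: 0.0347
grip_force: 0.0
time: 0.85
ee_pos: [0.5193, -0.191, 0.2315]
orientation: [2.224, 2.219, 0.0]
contact_force: [0.5, 0.4, -0.4]
finger_gap: 0.0347
grip_force: 0.0
[ 0.52011104 -0.18978909  0.23139159] [-0.02023728  0.01163983 -0.01396994 -0.00842409  0.00055056  0.00236955
 -0.00314988]
time: 1.3
ee_pos: [0.5206, -0.108, 0.2312]
orientation: [-2.217, -2.225, -0.0]
contact_force: [-0.4, -0.2, -0.1]
finger_gap: 0.0347
grip_force: 0.0
```

View pics/wAB.png

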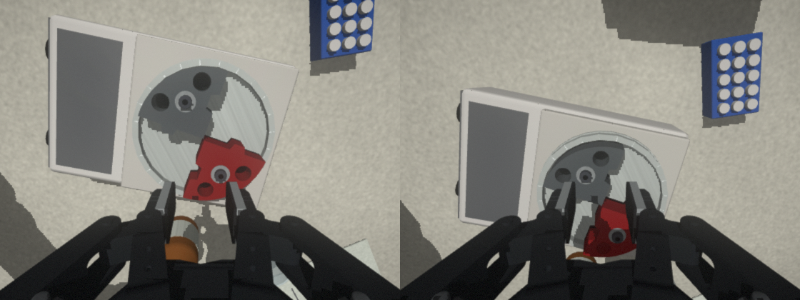

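Both views show the carrier from above, the grey block on the far side and the red nearer. wA screws sit at about (259,142) and (309,245) full-res. I'll enlarge.

Run:
```python
from h import *
a=load('wA')[2][80:290,185:385];b=load('wB')[2][190:400,240:360]
A=cv2.resize(a,None,fx=2.5,fy=2.5,interpolation=cv2.INTER_CUBIC);B=cv2.resize(b,None,fx=2.5,fy=2.5,interpolation=cv2.INTER_CUBIC)
im=np.hstack([A,B])
for k in range(0,800,50): cv2.line(im,(k,0),(k,8),(0,255,255),1);cv2.line(im,(k,517),(k,525),(0,255,255),1)
for k in range(0,525,50): cv2.line(im,(0,k),(8,k),(0,255,255),1);cv2.line(im,(500,k),(508,k),(0,255,255),1)
cv2.imwrite('pics/c2.png',im)
```

```text
(no output)
```

View pics/c2.png

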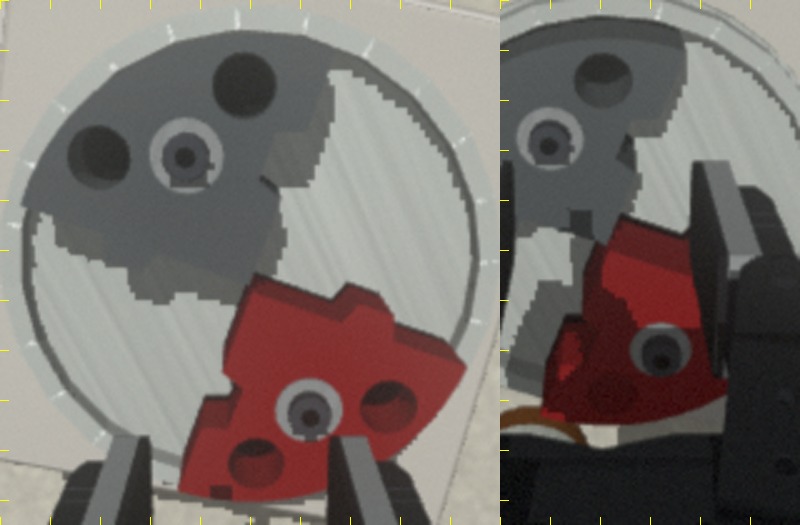

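Run:
```python
from h import *
np.set_printoptions(precision=4,suppress=True)
g,eg=tri(('wA',259.4,142.8),('wB',259.6,248)); r,er=tri(('wA',309.4,245.2),('wB',304.8,332)); print(g,eg,r,er)
print(tri(('wA',259.4,142.8),('wB',259.6,248),('side0',318.4,200.4)))
print(tri(('wA',309.4,245.2),('wB',304.8,332),('side0',314.6,186.8),('scene0',212,157.4)))
for f,a,b in [('wA',(259.4,142.8),(309.4,245.2)),('wB',(259.6,248),(304.8,332)),('side0',(318.4,200.4),(314.6,186.8))]:
  G=atz(f,*a,.141);Q=atz(f,*b,.141); d=Q-G; print(f,G,Q,(G+Q)/2,np.linalg.norm(d),np.arctan2(d[1],d[0]))
# rim circle in wA: outer rim top points
pts=[(185+x/2.5,80+y/2.5) for x,y in [(22,212),(110,75),(240,32),(385,80),(450,150),(478,262),(24,270),(45,365)]]
P=np.array([atz('wA',*p,.114) for p in pts])
s=np.linalg.lstsq(np.c_[2*P[:,:2],np.ones(len(P))],(P[:,:2]**2).sum(1),rcond=None)[0]; print('rim',s[:2],np.sqrt(s[2]+s[:2]@s[:2]))
```

```text
[ 0.5031 -0.1362  0.1406] [np.float64(0.00011402547565880463), np.float64(0.00011402547565863387)] [ 0.5417 -0.218   0.1383] [np.float64(7.581781308090918e-05), np.float64(7.581781308071159e-05)]
(array([ 0.5025, -0.137 ,  0.1378]), [np.float64(0.0007469812987213056), np.float64(0.0004649051857459888), np.float64(0.0007634502811034601)])
(array([ 0.5416, -0.2205,  0.1331]), [np.float64(0.0007474206491310059), np.float64(0.0012546840579546427), np.float64(0.0010363265345012397), np.float64(0.0006486514473056451)])
wA [ 0.5032 -0.1362  0.141 ] [ 0.5415 -0.2168  0.141 ] [ 0.5224 -0.1765  0.141 ] 0.08926440555092358 -1.1274135137491004
wB [ 0.503  -0.1361  0.141 ] [ 0.5414 -0.2159  0.141 ] [ 0.5222 -0.176   0.141 ] 0.08854321035011171 -1.1224637286327308
side0 [ 0.4999 -0.1313  0.141 ] [ 0.5352 -0.2037  0.141 ] [ 0.5175 -0.1675  0.141 ] 0.08053407182694668 -1.117078927493066
rim [ 0.5216 -0.178 ] 0.07737263480746538
```

Screw heads stand at z≈0.140, as expected. Carrier centre is about (0.522,−0.177) and red's bisector −1.125. Next, the handle.

```bash
echo '[45,-3,0,0,0,0,45,-3,0,0,0,0,45,-4,0,0,0,0,45,-4,0,0,0,0,45,-4,0,0,0,0]' | python3 jog.py 0.026 60; echo '[45,-3,10,0,0,0,45,-3,20,0,0,0,46,-3,30,0,0,0.0785,0,0,20,0,0,0,0,0,0,0,0,0]' | python3 jog.py
```

```text
time: 1.85
ee_pos: [0.502, 0.1161, 0.2314]
orientation: [2.223, 2.22, 0.0]
contact_force: [1.4, -0.6, -0.3]
finger_gap: 0.0258
grip_force: 0.0
time: 2.35
ee_pos: [0.4921, 0.2466, 0.1513]
orientation: [-2.305, -2.133, 0.007]
contact_force: [-0.2, -0.1, -0.7]
finger_gap: 0.026
grip_force: 0.0
```

Scaled: 0.03 m is 30, 0.025 m is 25.

```bash
echo '[0,0,30,0,0,0,0,0,30,0,0,0,0,0,25,0,0,0,0,0,16,0,0,0,0,0,0,0,0,0]' | python3 jog.py; echo '[0,0,0,0,0,0,0,0,0,0,0,0,0,0,0,0,0,0]' | python3 jog.py 0.0 60
```

```text
time: 2.85
ee_pos: [0.4961, 0.2451, 0.055]
orientation: [2.309, 2.127, 0.004]
contact_force: [-3.5, -6.1, 21.7]
finger_gap: 0.0261
grip_force: 9.9
time: 3.15
ee_pos: [0.4947, 0.2455, 0.0547]
orientation: [2.308, 2.129, 0.002]
contact_force: [-3.7, -3.4, 14.1]
finger_gap: 0.0086
grip_force: 58.6
```

Run:
```python
from h import *
snap('side','s2');snap('scene','sc2');snap('wrist','w2')
a=cv2.resize(load('s2')[2][220:400,160:360],None,fx=2,fy=2,interpolation=cv2.INTER_CUBIC)
b=cv2.resize(load('w2')[2],(400,300))
im=np.zeros((360,800,3),np.uint8);im[:,:400]=a;im[:300,400:]=b
cv2.imwrite('pics/c3.png',im)
```

```text
(no output)
```

View pics/c3.png

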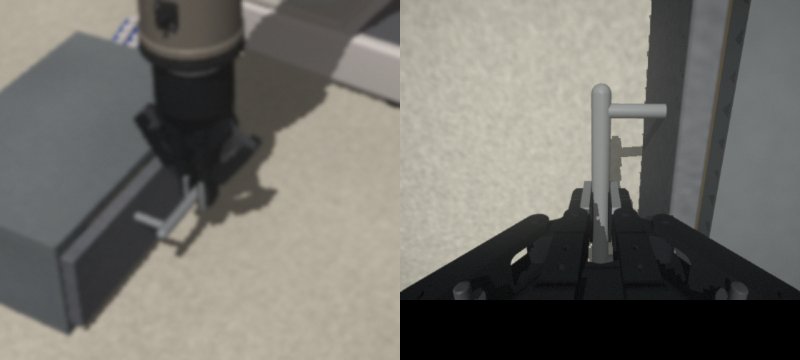

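The wrist view shows the bar squarely between the pads, so I'll ease up 2 mm and pull.

```bash
echo '[0,-10,-2,0,0,0,0,-25,0,0,0,0,0,-30,0,0,0,0,0,-30,0,0,0,0,0,-25,0,0,0,0]' | python3 jog.py; echo '[0,-12,0,0,0,0,0,-8,0,0,0,0,0,0,0,0,0,0]' | python3 jog.py
```

```text
time: 3.8
ee_pos: [0.3727, 0.2561, 0.055]
orientation: [-2.307, -2.131, -0.001]
contact_force: [3.6, 13.0, -29.8]
finger_gap: 0.0089
grip_force: 59.2
time: 4.1
ee_pos: [0.3529, 0.2578, 0.055]
orientation: [-2.306, -2.132, 0.0]
contact_force: [0.8, 10.2, -29.1]
finger_gap: 0.0087
grip_force: 59.4
```

```bash
echo '[0,-4,1,0,0,0,0,-3,0,0,0,0,0,0,0,0,0,0]' | python3 jog.py
```

```text
time: 4.4
ee_pos: [0.3494, 0.2583, 0.0549]
orientation: [2.308, 2.129, 0.006]
contact_force: [15.7, 1.2, -14.0]
finger_gap: 0.009
grip_force: 61.2
```

Force rose to 16 N after 145 mm of travel, so the drawer is at its stop. I'll release, rise and look in.

```bash
echo '[0,0,0,0,0,0,0,0,0,0,0,0,0,0,-20,0,0,0,0,0,-40,0,0,0,0,0,-45,0,0,0]' | python3 jog.py 0.026;  echo '[0,20,-45,0,0,0,-10,45,-45,0,0,0,-20,45,0,0,0,0,0,0,0,0,0,0,0,0,0,0,0,0]' | python3 jog.py 0.05
python3 - <<'E'
from h import *
snap('wrist','d1');cv2.imwrite('pics/d1.png',cv2.resize(load('d1')[2],(800,600),interpolation=cv2.INTER_CUBIC))
E
```

```text
time: 4.9
ee_pos: [0.346, 0.2574, 0.1599]
orientation: [-2.307, -2.132, 0.004]
contact_force: [1.3, 0.5, -0.4]
finger_gap: 0.026
grip_force: 0.0
time: 5.4
ee_pos: [0.4446, 0.2217, 0.239]
orientation: [-2.309, -2.13, 0.001]
contact_force: [-0.7, 0.4, -0.1]
finger_gap: 0.0502
grip_force: 0.0
```

View pics/d1.png

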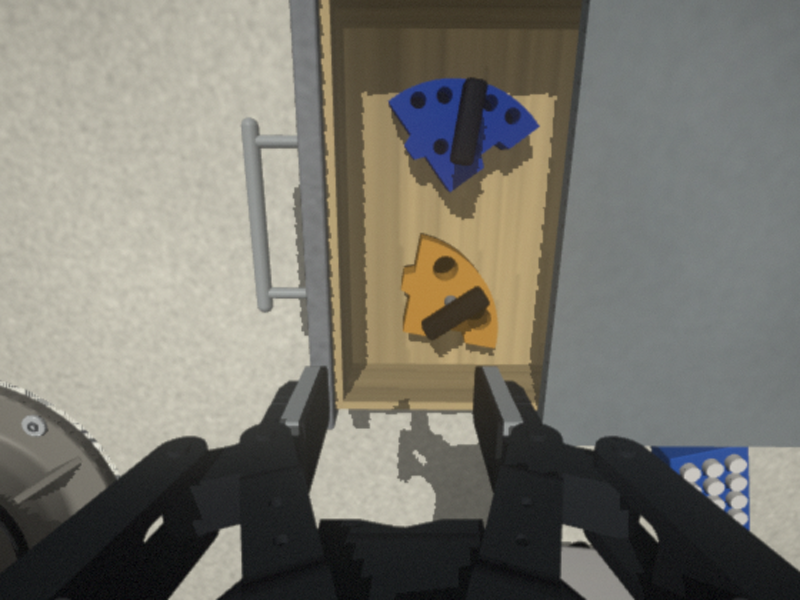

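The drawer is open. Blue's crossbar is at about (470,121) and gold's at about (456,313) in the 800×600 picture, so gold goes first to the nearest-turned place. A second view, shifted sideways, gives the heights.

Scaled: 0.03 m is 30, 0.01 m is 10.

```bash
echo '[10,30,0,0,0,0,0,30,0,0,0,0,0,0,0,0,0,0,0,0,0,0,0,0]' | python3 jog.py
python3 - <<'E'
from h import *
snap('wrist','d2')
a=load('d1')[2][40:250,250:390];b=load('d2')[2]
b=b[40:250,180:320]
im=np.hstack([cv2.resize(x,None,fx=2.8,fy=2.8,interpolation=cv2.INTER_CUBIC) for x in(a,b)])
for k in range(0,784,28): cv2.line(im,(k,0),(k,6 if k%140 else 14),(0,255,255),1)
for k in range(0,588,28):
  for u in (0,392): cv2.line(im,(u,k),(u+(6 if k%140 else 14),k),(0,255,255),1)
cv2.imwrite('pics/c4.png',im)
E
```

```text
time: 5.85
ee_pos: [0.5039, 0.2284, 0.2384]
orientation: [-2.306, -2.133, 0.002]
contact_force: [-0.4, 0.4, -0.4]
finger_gap: 0.0498
grip_force: 0.0
```

View pics/c4.png

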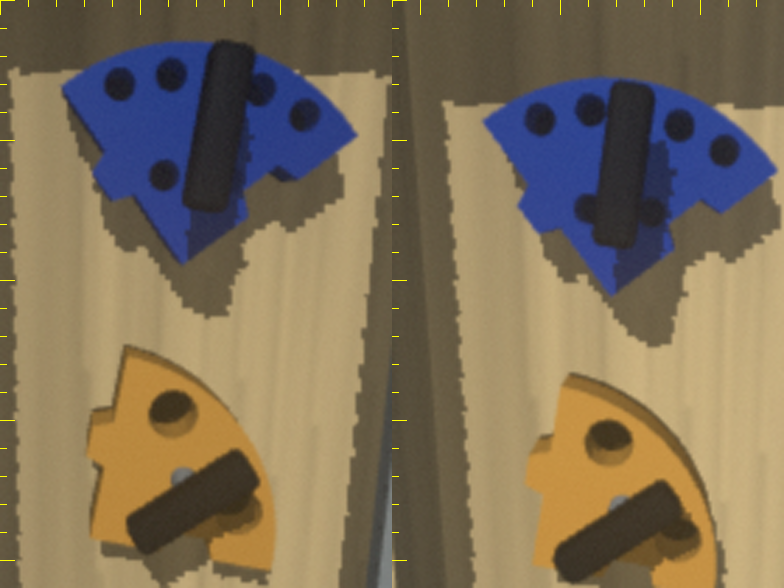

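```bash
cat > m.py <<'E'
from h import *
np.set_printoptions(precision=4,suppress=True)
def q(i,x,y): return ('d1',250+x/2.8,40+y/2.8) if i==1 else ('d2',180+(x-392)/2.8,40+y/2.8)
for n,a,b,e1,e2 in [('blue',(219,126),(624,164),((205,208),(233,45)),((615,245),(632,83))),('gold',(193,501),(619,532),((138,537),(248,466)),((564,569),(674,496)))]:
    print(n,tri(q(1,*a),q(2,*b)))
    for i,e in((1,e1),(2,e2)):
        P=[atz(*q(i,*t),.080) for t in e]; d=P[1]-P[0]; print(' ',(P[0]+P[1])/2,np.linalg.norm(d),np.arctan2(d[1],d[0]))
# block-outline corners, top faces z=.052 ; blue corner / ends, gold
for n,i,ps in [('blue',1,[(183,263),(64,90),(356,135)]),('blue',2,[(612,293),(484,123),(776,172)])]:
    P=np.array([atz(*q(i,*t),.052) for t in ps]); v1=P[1]-P[0];v2=P[2]-P[0]
    a1,a2=[np.arctan2(v[1],v[0]) for v in(v1,v2)]; bi=(a1+a2)/2
    print(n,P,np.linalg.norm(v1),np.linalg.norm(v2),a1-a2,'bis',bi,'orig',P[0][:2]+.0453*np.array([np.cos(bi),np.sin(bi)]))
for i,ps in [(1,[(128,352),(91,530),(272,572)]),(2,[(568,385),(535,560),(718,580)])]:
    print('gold',np.array([atz(*q(i,*t),.052) for t in ps]))
E
python3 m.py
```

```text
blue (array([0.4938, 0.3173, 0.0818]), [np.float64(3.7697601202791017e-06), np.float64(3.769760120141052e-06)])
  [0.494  0.3167 0.08  ] 0.04894196208764717 1.3507613808413905
  [0.4935 0.3168 0.08  ] 0.04961988025819346 1.3656115506808908
gold (array([0.4801, 0.1922, 0.0807]), [np.float64(0.00015140532395925942), np.float64(0.00015140532395942463)])
  [0.4799 0.1917 0.08  ] 0.04721389847032932 0.5282459519377742
  [0.4797 0.1914 0.08  ] 0.04950233192034049 0.5321976949743574
blue [[0.4835 0.274  0.052 ]
 [0.4454 0.3352 0.052 ]
 [0.5458 0.3125 0.052 ]] 0.07213648241353442 0.07331327758678541 1.5718785526222654 bis 1.340232495865576 orig [0.4938 0.3181]
blue [[0.4837 0.2746 0.052 ]
 [0.4451 0.3359 0.052 ]
 [0.5455 0.3119 0.052 ]] 0.07242197334085067 0.07214440594427346 1.591075612716376 bis 1.3379998359446508 orig [0.4942 0.3187]
gold [[0.4614 0.2432 0.052 ]
 [0.4419 0.1735 0.052 ]
 [0.5134 0.1496 0.052 ]]
gold [[0.4638 0.2419 0.052 ]
 [0.4425 0.1721 0.052 ]
 [0.5153 0.1577 0.052 ]]
```

Heights agree (crossbars at 0.081). Gold is at (0.480, 0.192), bisector 0.525. Blue is at (0.494, 0.3175), bisector 1.345. I'll turn over gold.

```bash
cat >> h.py <<'E'
def togo(x,y,z,ang,rot=True):
    o=manip.get_obs(); M=R.from_rotvec(o['orientation']).as_matrix(); a=np.arctan2(M[1,0],M[0,0]); da=ang-a
    if rot: X=np.array([np.cos(ang),np.sin(ang),0])
    else: X=np.array([np.cos(a),np.sin(a),0])
    Y=np.array([X[1],-X[0],0]); d=np.array([x,y,z])-o['ee_pos']
    tilt=M.T@np.array([0,0,-1.])
    print('t',round(o['time'],2),'ee',o['ee_pos'].round(4),'ang',round(a,4),'togo',np.round([d@X,d@Y,-d[2],-da],4),'tilt rx ry',np.round([-tilt[1],tilt[0]],4),'F',o['contact_force'].round(1),'j7',o['joint_pos'][6].round(2),'j5',o['joint_pos'][4].round(2))
E
echo '[0,0,10,0,0,0.14,0,0,10,0,0,0.14,0,0,10,0,0,0.14,0,0,10,0,0,0.14,0,0,10,0,0,0.14]' | python3 jog.py 0.044 60;echo '[0,0,10,0,0,0.14,0,0,0,0,0,0.128,-20,10,0,0,0,0,-19,9.5,0,0,0,0,0,0,0,0,0,0]' | python3 jog.py; python3 -c "
from h import *
togo(.480,.192,.061,.525)"
```

```text
time: 6.4
ee_pos: [0.5035, 0.2285, 0.1888]
orientation: [-2.901, -1.205, 0.0]
contact_force: [0.6, -0.3, 0.5]
finger_gap: 0.0439
grip_force: 0.0
time: 6.9
ee_pos: [0.4785, 0.19, 0.1791]
orientation: [3.034, 0.813, -0.002]
contact_force: [-0.2, 0.5, -0.4]
finger_gap: 0.0442
grip_force: 0.0
t 6.9 ee [0.4785 0.19   0.1791] ang 0.5237 togo [ 0.0023 -0.001   0.1181 -0.0013] tilt rx ry [-0.0002  0.0012] F [-0.2  0.5 -0.4] j7 -1.52 j5 -0.03
```

```bash
echo '[2,-1,30,0,0,0,0,0,35,0,0,0,0,0,33,0,0,0,0,0,20,0,0,0,0,0,0,0,0,0]' | python3 jog.py; echo '[0,0,0,0,0,0,0,0,0,0,0,0,0,0,0,0,0,0]' | python3 jog.py 0.0 60; python3 -c "
from h import *
togo(.480,.192,.061,.525)"
```

```text
time: 7.4
ee_pos: [0.4798, 0.1936, 0.0589]
orientation: [3.033, 0.816, -0.007]
contact_force: [0.6, 0.3, 0.4]
finger_gap: 0.0443
grip_force: 0.0
time: 7.7
ee_pos: [0.4827, 0.1942, 0.0624]
orientation: [-3.033, -0.814, -0.004]
contact_force: [-0.9, -0.6, 8.5]
finger_gap: 0.0131
grip_force: 59.4
t 7.7 ee [0.4827 0.1942 0.0624] ang 0.5244 togo [-0.0035  0.0005  0.0014 -0.0006] tilt rx ry [-0.0002 -0.0025] F [-0.9 -0.6  8.5] j7 -1.5 j5 -0.05
```

Gripped: gap 13 mm across the 14 mm bar. I'll lift and carry it over.

Scaled: -0.035 m is -35, -0.015 m is -15.

```bash
echo '[0,0,-15,0,0,0,0,0,-35,0,0,0,0,0,-35,0,0,0,0,0,-35,0,0,0,0,0,-35,0,0,0]' | python3 jog.py - 80; echo '[0,0,0,0,0,0]' | python3 jog.py;python3 -c "
from h import *
togo(.566,-.1563,.22,.446,rot=False)"
```

```text
time: 8.2
ee_pos: [0.4815, 0.1933, 0.218]
orientation: [-3.034, -0.814, -0.001]
contact_force: [1.0, -0.6, -4.6]
finger_gap: 0.0123
grip_force: 78.7
time: 8.3
ee_pos: [0.4838, 0.1944, 0.221]
orientation: [-3.032, -0.813, -0.011]
contact_force: [1.9, 0.7, -4.7]
finger_gap: 0.0124
grip_force: 78.9
t 8.3 ee [0.4838 0.1944 0.221 ] ang 0.5239 togo [-0.1043  0.3448  0.001   0.0779] tilt rx ry [-0.0002 -0.0075] F [ 1.9  0.7 -4.7] j7 -1.53 j5 -0.02
```

Scaled: 0.04 m is 40, 0.025 m is 25.

```bash
echo '[-8,25,0,0,0,0,-12,40,0,0,0,0,-12,40,0,0,0,0,-12,40,0,0,0,0,-12,40,0,0,0,0]' | python3 jog.py; echo '[-12,40,0,0,0,0,-12,40,0,0,0,0,-12,40,0,0,0,0,-12,40,0,0,0,0.04,0,0,0,0,0,0.038]' | python3 jog.py;echo '[0,0,0,0,0,0,0,0,0,0,0,0]' | python3 jog.py;python3 -c "
from h import *
togo(.566,-.1563,.22,.446)"
```

```text
time: 8.8
ee_pos: [0.5257, 0.0037, 0.2156]
orientation: [-3.034, -0.814, 0.001]
contact_force: [0.4, 0.5, -4.7]
finger_gap: 0.0126
grip_force: 78.9
time: 9.3
ee_pos: [0.5641, -0.1634, 0.2155]
orientation: [3.064, 0.682, -0.001]
contact_force: [-0.3, 0.2, -4.1]
finger_gap: 0.0126
grip_force: 79.2
time: 9.5
ee_pos: [0.5642, -0.1562, 0.2155]
orientation: [-3.062, -0.698, 0.001]
contact_force: [0.1, 0.6, -5.3]
finger_gap: 0.0126
grip_force: 79.2
t 9.5 ee [ 0.5642 -0.1562  0.2155] ang 0.4482 togo [ 0.0015  0.0008 -0.0045  0.0022] tilt rx ry [-0.0009  0.0005] F [ 0.1  0.6 -5.3] j7 -0.85 j5 -0.12
```

Scaled: 0.015 m is 15, 0.012 m is 12.

```bash
echo '[1.5,1,15,0,0,0.002,0,0,12,0,0,0,0,0,6,0,0,0,0,0,4,0,0,0,0,0,3,0,0,0]' | python3 jog.py; python3 -c "
from h import *
togo(.566,-.1563,.1444,.446)"; echo '[0,0,3,0,0,0,0,0,3,0,0,0]' | python3 jog.py;  python3 -c "
from h import *
togo(.566,-.1563,.1444,.446)"
```

```text
time: 10.0
ee_pos: [0.5663, -0.1573, 0.1754]
orientation: [-3.064, -0.692, 0.001]
contact_force: [-0.1, -0.2, -4.5]
finger_gap: 0.0125
grip_force: 79.1
t 10.0 ee [ 0.5663 -0.1573  0.1754] ang 0.4445 togo [ 0.0002 -0.0011  0.031  -0.0015] tilt rx ry [-0.0002  0.0004] F [-0.1 -0.2 -4.5] j7 -0.84 j5 -0.14
time: 10.2
ee_pos: [0.5666, -0.1575, 0.17]
orientation: [3.064, 0.692, 0.001]
contact_force: [-0.6, -0.8, -3.9]
finger_gap: 0.0125
grip_force: 79.1
t 10.2 ee [ 0.5666 -0.1575  0.17  ] ang 0.4442 togo [-0.     -0.0013  0.0256 -0.0018] tilt rx ry [ 0.0002 -0.0004] F [-0.6 -0.8 -3.9] j7 -0.83 j5 -0.14
```

```bash
echo '[0,0,3,0,0,0,0,0,3,0,0,0]' | python3 jog.py;  python3 -c "
from h import *
togo(.566,-.1563,.1444,.446)"
```

```text
time: 10.4
ee_pos: [0.5665, -0.1575, 0.1639]
orientation: [3.064, 0.692, 0.0]
contact_force: [0.5, -0.1, -4.2]
finger_gap: 0.0125
grip_force: 79.1
t 10.4 ee [ 0.5665 -0.1575  0.1639] ang 0.4442 togo [ 0.     -0.0013  0.0195 -0.0018] tilt rx ry [ 0.0001 -0.0003] F [ 0.5 -0.1 -4.2] j7 -0.83 j5 -0.14
```

Ten millimetres below the tops and no contact, so it's going in first time. On down gently.

Scaled: 0.004 m is 4, 0.003 m is 3.

```bash
echo '[0,0,4,0,0,0,0,0,4,0,0,0,0,0,4,0,0,0,0,0,3,0,0,0,0,0,2,0,0,0]' | python3 jog.py;  python3 -c "
from h import *
togo(.566,-.1563,.1444,.446)"
```

```text
time: 10.9
ee_pos: [0.5663, -0.1574, 0.1466]
orientation: [-3.064, -0.692, 0.0]
contact_force: [1.0, 0.3, -4.1]
finger_gap: 0.0125
grip_force: 79.1
t 10.9 ee [ 0.5663 -0.1574  0.1466] ang 0.4443 togo [ 0.0002 -0.0011  0.0022 -0.0017] tilt rx ry [-0.0002  0.0003] F [ 1.   0.3 -4.1] j7 -0.82 j5 -0.15
```

Scaled: 0.0015 m is 1.5.

```bash
echo '[0,0,1.5,0,0,0,0,0,1.5,0,0,0,0,0,0,0,0,0]' | python3 jog.py;  python3 -c "
from h import *
togo(.566,-.1563,.1444,.446)"
```

```text
time: 11.2
ee_pos: [0.5665, -0.1575, 0.1446]
orientation: [-3.064, -0.692, -0.001]
contact_force: [-4.1, 0.0, 4.7]
finger_gap: 0.0126
grip_force: 80.6
t 11.2 ee [ 0.5665 -0.1575  0.1446] ang 0.4441 togo [ 0.0001 -0.0013  0.0002 -0.0019] tilt rx ry [-0.     -0.0004] F [-4.1  0.   4.7] j7 -0.82 j5 -0.15
```

Flush at the predicted height (0.1446). I'll release and go for blue.

```bash
echo '[0,0,0,0,0,0,0,0,0,0,0,0,0,0,-15,0,0,0,0,0,-35,0,0,0,0,0,-35,0,0,0]' | python3 jog.py 0.044; python3 -c "
from h import *
togo(.494,.3175,.2,1.345,rot=False)"
```

```text
time: 11.7
ee_pos: [0.5662, -0.1575, 0.2308]
orientation: [3.064, 0.692, -0.001]
contact_force: [-0.0, 0.6, 0.5]
finger_gap: 0.0438
grip_force: 0.0
t 11.7 ee [ 0.5662 -0.1575  0.2308] ang 0.444 togo [ 0.1389 -0.46    0.0308 -0.901 ] tilt rx ry [-0.0001  0.0006] F [-0.   0.6  0.5] j7 -0.86 j5 -0.11
```

```bash
echo '[12,-40,0,0,0,0,13,-42,0,0,0,0,13,-42,0,0,0,0,13,-42,0,0,0,0,13,-42,0,0,0,0]' | python3 jog.py;echo '[13,-42,0,0,0,0,13,-42,0,0,0,0,13,-42,0,0,0,0,13,-42,0,0,0,0,12,-42,0,0,0,0]' | python3 jog.py;echo '[12,-42,0,0,0,0,0,0,15,0,0,-0.14,0,0,15,0,0,-0.14,0,0,0,0,0,-0.14,0,0,0,0,0,-0.14]' | python3 jog.py;echo '[0,0,0,0,0,-0.14,0,0,0,0,0,-0.14,0,0,0,0,0,-0.061,0,0,0,0,0,0]' | python3 jog.py; python3 -c "
from h import *
togo(.494,.3175,.0615,1.345)"
```

```text
time: 12.2
ee_pos: [0.5346, 0.0595, 0.2304]
orientation: [3.064, 0.692, 0.002]
contact_force: [0.4, 1.2, -0.2]
finger_gap: 0.0441
grip_force: 0.0
time: 12.7
ee_pos: [0.5022, 0.2768, 0.2304]
orientation: [-3.064, -0.692, -0.002]
contact_force: [0.6, 0.1, 0.4]
finger_gap: 0.0443
grip_force: 0.0
time: 13.2
ee_pos: [0.4952, 0.3181, 0.1997]
orientation: [2.749, 1.52, 0.0]
contact_force: [0.1, 0.1, 0.0]
finger_gap: 0.0439
grip_force: 0.0
time: 13.6
ee_pos: [0.4956, 0.318, 0.2001]
orientation: [2.456, 1.958, 0.002]
contact_force: [0.7, -0.0, 0.2]
finger_gap: 0.0441
grip_force: 0.0
t 13.6 ee [0.4956 0.318  0.2001] ang 1.3459 togo [-0.0009 -0.0014  0.1386  0.0009] tilt rx ry [ 0.0009 -0.0006] F [ 0.7 -0.   0.2] j7 -0.93 j5 0.03
```

Run:
```python
from h import *
for u,v in[(585,0),(573,150),(560,300),(545,440)]: print(atz('d1',u*.7,v*.7,.11))
```

```text
[0.55251627 0.36969396 0.11      ]
[0.54855265 0.29522174 0.11      ]
[0.54315014 0.20558106 0.11      ]
[0.5350138  0.10380693 0.11      ]
```

Cabinet front edge is at x≈0.549, so a 30 mm opening leaves ample room. Descend and grip.

The manual's scale: shifts go in mm. Converting my numbers, 0.035 m is 35, 0.025 m is 25.

```bash
echo '[-1,-1.4,35,0,0,0,0,0,35,0,0,0,0,0,35,0,0,0,0,0,25,0,0,0,0,0,8,0,0,0]' | python3 jog.py 0.03 80; echo '[0,0,0,0,0,0,0,0,0,0,0,0,0,0,0,0,0,0,0,0,0,0,0,0]' | python3 jog.py 0.0; python3 -c "
from h import *
togo(.494,.3175,.0615,1.345)"
```

```text
time: 14.1
ee_pos: [0.4927, 0.3167, 0.0592]
orientation: [2.459, 1.955, -0.005]
contact_force: [-0.1, 0.3, -0.1]
finger_gap: 0.0299
grip_force: 0.0
time: 14.5
ee_pos: [0.494, 0.3178, 0.0621]
orientation: [2.458, 1.957, 0.002]
contact_force: [0.2, -0.1, -3.0]
finger_gap: 0.0127
grip_force: 78.2
t 14.5 ee [0.494  0.3178 0.0621] ang 1.345 togo [-0.0002  0.0001  0.0006 -0.    ] tilt rx ry [ 0.001  -0.0012] F [ 0.2 -0.1 -3. ] j7 -0.95 j5 0.05
```

Scaled: -0.04 m is -40, -0.035 m is -35.

```bash
echo '[0,0,-15,0,0,0,0,0,-35,0,0,0,0,0,-35,0,0,0,0,0,-35,0,0,0,0,0,-40,0,0,0]' | python3 jog.py; echo '[0,0,0,0,0,0]' | python3 jog.py;python3 -c "
from h import *
togo(.4815,-.1975,.22,3.586,rot=False)"
```

```text
time: 15.0
ee_pos: [0.4931, 0.317, 0.2235]
orientation: [-2.457, -1.957, -0.0]
contact_force: [0.7, 0.3, -3.1]
finger_gap: 0.0126
grip_force: 78.4
time: 15.1
ee_pos: [0.4956, 0.3189, 0.2279]
orientation: [2.458, 1.957, 0.014]
contact_force: [0.8, 0.1, -2.9]
finger_gap: 0.0125
grip_force: 78.6
t 15.1 ee [0.4956 0.3189 0.2279] ang 1.345 togo [-0.5064  0.1019  0.0079 -2.241 ] tilt rx ry [ 0.0058 -0.007 ] F [ 0.8  0.1 -2.9] j7 -0.93 j5 0.03
```

Scaled: -0.043 m is -43, -0.03 m is -30.

```bash
echo '[-30,6,0,0,0,0,-43,9,0,0,0,0,-43,9,0,0,0,0,-43,9,0,0,0,0,-43,9,0,0,0,0]' | python3 jog.py;echo '[-43,9,0,0,0,0,-43,9,0,0,0,0,-43,9,0,0,0,0,-43,9,0,0,0,0,-43,9,0,0,0,0]' | python3 jog.py;echo '[-43,8,0,0,0,0,-43,8,0,0,0,0,0,0,0,0,0,-0.12,0,0,0,0,0,-0.14,0,0,0,0,0,-0.14]' | python3 jog.py;echo '[0,0,0,0,0,-0.14,0,0,0,0,0,-0.14,0,0,0,0,0,-0.14,0,0,0,0,0,-0.14,0,0,0,0,0,-0.14]' | python3 jog.py;python3 -c "
from h import *
togo(.4815,-.1975,.22,3.586)"
```

```text
time: 15.6
ee_pos: [0.4887, 0.1094, 0.2215]
orientation: [-2.457, -1.957, -0.001]
contact_force: [1.3, -0.2, -2.8]
finger_gap: 0.0128
grip_force: 78.4
time: 16.1
ee_pos: [0.4845, -0.1102, 0.2216]
orientation: [2.457, 1.957, 0.001]
contact_force: [2.0, -0.6, -2.8]
finger_gap: 0.0128
grip_force: 78.4
time: 16.6
ee_pos: [0.481, -0.1961, 0.2213]
orientation: [-2.013, -2.411, -0.0]
contact_force: [-0.4, 1.0, -3.2]
finger_gap: 0.0125
grip_force: 78.5
time: 17.1
ee_pos: [0.4811, -0.1957, 0.2214]
orientation: [1.063, 2.956, 0.0]
contact_force: [0.8, -0.9, -3.2]
finger_gap: 0.0124
grip_force: 78.5
t 17.1 ee [ 0.4811 -0.1957  0.2214] ang 2.4509 togo [ 4.0000e-04 -1.8000e-03  1.4000e-03 -1.1351e+00] tilt rx ry [ 0.0003 -0.    ] F [ 0.8 -0.9 -3.2] j7 1.17 j5 -0.03
```

```bash
echo '[0,0,0,0,0,-0.14,0,0,0,0,0,-0.14,0,0,0,0,0,-0.14,0,0,0,0,0,-0.14,0,0,0,0,0,-0.14]' | python3 jog.py;python3 -c "
from h import *
togo(.4815,-.1975,.22,3.586)"
```

```text
time: 17.6
ee_pos: [0.4811, -0.1958, 0.2214]
orientation: [-0.015, 3.141, 0.0]
contact_force: [-1.0, -0.2, -4.0]
finger_gap: 0.0128
grip_force: 78.5
t 17.6 ee [ 0.4811 -0.1958  0.2214] ang -3.1322 togo [ 4.0000e-04 -1.7000e-03  1.4000e-03 -6.7182e+00] tilt rx ry [0.0001 0.0001] F [-1.  -0.2 -4. ] j7 1.85 j5 -0.01
```

```bash
echo '[0,0,0,0,0,-0.14,0,0,0,0,0,-0.14,0,0,0,0,0,-0.13,0,0,0,0,0,0,0,0,0,0,0,0]' | python3 jog.py;python3 -c "
from h import *
togo(.4815,-.1975,.22,-2.6975)"
```

```text
time: 18.1
ee_pos: [0.4812, -0.1959, 0.2212]
orientation: [-0.638, 3.076, 0.0]
contact_force: [0.9, -0.7, -2.6]
finger_gap: 0.0124
grip_force: 78.5
t 18.1 ee [ 0.4812 -0.1959  0.2212] ang -2.7323 togo [ 0.0004 -0.0015  0.0012 -0.0348] tilt rx ry [-0.      0.0001] F [ 0.9 -0.7 -2.6] j7 2.24 j5 -0.0
```

Scaled: 0.012 m is 12, 0.01 m is 10.

```bash
echo '[0.4,-1.5,12,0,0,-0.025,0,0,12,0,0,0,0,0,10,0,0,0,0,0,6,0,0,0,0,0,3,0,0,0]' | python3 jog.py;python3 -c "
from h import *
togo(.4815,-.1975,.1441,-2.6975)"
```

```text
time: 18.6
ee_pos: [0.4814, -0.1972, 0.1769]
orientation: [0.683, -3.065, -0.001]
contact_force: [-0.4, -0.0, -3.2]
finger_gap: 0.0127
grip_force: 78.4
t 18.6 ee [ 0.4814 -0.1972  0.1769] ang -2.7033 togo [-0.     -0.0003  0.0328 -0.0058] tilt rx ry [ 0.0009 -0.001 ] F [-0.4 -0.  -3.2] j7 2.27 j5 0.0
```

```bash
echo '[0,0,2,0,0,-0.006,0,0,2,0,0,0,0,0,0,0,0,0]' | python3 jog.py;echo '[0,0,2,0,0,0,0,0,0,0,0,0]' | python3 jog.py;python3 -c "
from h import *
togo(.4815,-.1975,.1441,-2.6975)"
```

```text
time: 18.9
ee_pos: [0.4817, -0.1974, 0.174]
orientation: [-0.693, 3.064, -0.0]
contact_force: [0.4, -0.1, -3.1]
finger_gap: 0.0128
grip_force: 78.4
time: 19.1
ee_pos: [0.4817, -0.1974, 0.1719]
orientation: [-0.693, 3.064, -0.0]
contact_force: [0.0, 0.4, -3.1]
finger_gap: 0.0126
grip_force: 78.4
t 19.1 ee [ 0.4817 -0.1974  0.1719] ang -2.697 togo [ 0.0002 -0.      0.0278  0.0005] tilt rx ry [-0.  0.] F [ 0.   0.4 -3.1] j7 2.28 j5 0.0
```

No contact below the tops, so I'll continue gently.

Scaled: 0.003 m is 3.

```bash
echo '[0,0,3,0,0,0,0,0,3,0,0,0,0,0,0,0,0,0]' | python3 jog.py;python3 -c "
from h import *
togo(.4815,-.1975,.1441,-2.6975)"
```

```text
time: 19.4
ee_pos: [0.4814, -0.1973, 0.1655]
orientation: [0.693, -3.064, -0.001]
contact_force: [-1.2, -0.2, -2.0]
finger_gap: 0.0126
grip_force: 78.4
t 19.4 ee [ 0.4814 -0.1973  0.1655] ang -2.6969 togo [ 0.     -0.0002  0.0214  0.0006] tilt rx ry [ 0.0005 -0.0005] F [-1.2 -0.2 -2. ] j7 2.28 j5 0.0
```

Scaled: 0.004 m is 4, 0.003 m is 3.

```bash
echo '[0,0,4,0,0,0,0,0,4,0,0,0,0,0,4,0,0,0,0,0,4,0,0,0,0,0,3,0,0,0]' | python3 jog.py;echo '[0,0,1.5,0,0,0,0,0,1.5,0,0,0,0,0,0,0,0,0]' | python3 jog.py;python3 -c "
from h import *
togo(.4815,-.1975,.1441,-2.6975)"
```

```text
time: 19.9
ee_pos: [0.4816, -0.1974, 0.1465]
orientation: [0.693, -3.064, -0.0]
contact_force: [0.0, 1.2, -3.1]
finger_gap: 0.0127
grip_force: 78.4
time: 20.2
ee_pos: [0.4816, -0.1974, 0.1438]
orientation: [0.693, -3.064, -0.0]
contact_force: [0.1, -0.0, -3.3]
finger_gap: 0.0128
grip_force: 78.4
t 20.2 ee [ 0.4816 -0.1974  0.1438] ang -2.697 togo [ 0.0001 -0.0001 -0.0003  0.0005] tilt rx ry [ 0.0002 -0.0002] F [ 0.1 -0.  -3.3] j7 2.28 j5 0.0
```

Floor not yet felt; down in half-millimetres.

Scaled: 0.0007 m is 0.7.

```bash
echo '[0,0,0.7,0,0,0,0,0,0,0,0,0]' | python3 jog.py|grep -E "ee|contact";echo '[0,0,0.7,0,0,0,0,0,0,0,0,0]' | python3 jog.py|grep -E "ee|contact"; echo '[0,0,0.5,0,0,0,0,0,0,0,0,0]' | python3 jog.py|grep -E "ee|contact"
```

```text
ee_pos: [0.4818, -0.1974, 0.1433]
contact_force: [0.8, 0.6, -2.5]
ee_pos: [0.4818, -0.1973, 0.1432]
contact_force: [-5.0, 3.2, 8.4]
ee_pos: [0.4817, -0.1973, 0.1431]
contact_force: [-8.8, 3.3, 17.9]
```

Floor reached. I'll release, rise clear and check with the wrist camera.

```bash
echo '[0,0,-0.5,0,0,0,0,0,0,0,0,0,0,0,0,0,0,0]' | python3 jog.py 0.044 | tail -3; echo '[0,0,-15,0,0,0,0,0,-35,0,0,0,0,0,-45,0,0,0,0,0,-20,0,0,0,0,0,0,0,0,0]' | python3 jog.py
python3 - <<'E'
from h import *
snap('wrist','f1');snap('side','f2');snap('scene','f3')
im=np.zeros((600,800,3),np.uint8);im[:300,:400]=cv2.resize(load('f1')[2],(400,300));im[:300,400:]=cv2.resize(load('f2')[2][150:240,257:377],(400,300),interpolation=cv2.INTER_CUBIC);im[300:,:400]=cv2.resize(load('f3')[2],(400,300));im[300:,400:]=cv2.resize(load('f3')[2][130:205,180:280],(400,300),interpolation=cv2.INTER_CUBIC)
cv2.imwrite('pics/f.png',im)
E
```

```text
contact_force: [0.9, 0.1, -0.5]
finger_gap: 0.0439
grip_force: 0.0
time: 21.6
ee_pos: [0.4831, -0.1979, 0.2607]
orientation: [-0.692, 3.06, -0.004]
contact_force: [-0.3, 0.1, -0.3]
finger_gap: 0.0439
grip_force: 0.0
```

View pics/f.png

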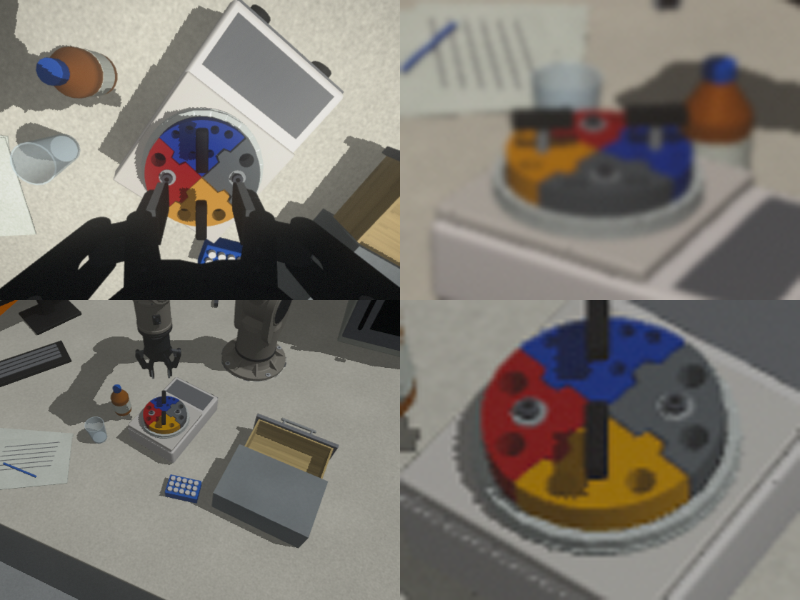

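The pictures show all four blocks level and interlocked in the carrier (disc at about (200,180) in the wrist quarter of the composite). The drawer is open, the bottle, beaker and rack are undisturbed, and the gripper is clear. Handing in.

```bash
python3 -c "
from plant import manip
print(manip.finish_job())"
```

```text
the job is handed in; nothing more can be done
None
```

I pulled the drawer to its stop and left it open, and both loose blocks went home at the first try, gold then blue, flush and interlocked; I handed the job in at about 22 s, and no verdict came back.

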